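# Line up the bearing drifts on their rail by size

### The job

Line up the four pink bearing drifts on the drift rail in order of diameter: one standing upright, pilot up, in the middle of each round rubber seat, the largest at the end of the rail nearest the bench vice and the smallest at the far end. Do not shift the magnetic dish of bearings that stands among them.

Things in the scene. Friction and masses are not known exactly. Their poses are not given: they have to be found in the camera images.
- drift_52: bearing drift, 52 mm: upright turned aluminium cylinder, pink-anodised body 52 mm in diameter and 26 mm high, with a bright pilot 40 mm in diameter and 6 mm high on top (32 mm in all), about 160 g, loose, standing on the bench pilot up; origin at the centre of its underside, z up
- drift_42: bearing drift, 42 mm: upright turned aluminium cylinder, pink-anodised body 42 mm in diameter and 26 mm high, with a bright pilot 30 mm in diameter and 6 mm high on top (32 mm in all), about 105 g, loose, standing on the bench pilot up; origin at the centre of its underside, z up
- drift_32: bearing drift, 32 mm: upright turned aluminium cylinder, pink-anodised body 32 mm in diameter and 26 mm high, with a bright pilot 20 mm in diameter and 6 mm high on top (32 mm in all), about 60 g, loose, standing on the bench pilot up; origin at the centre of its underside, z up
- drift_24: bearing drift, 24 mm: upright turned aluminium cylinder, pink-anodised body 24 mm in diameter and 26 mm high, with a bright pilot 14 mm in diameter and 6 mm high on top (32 mm in all), about 34 g, loose, standing on the bench pilot up; origin at the centre of its underside, z up
- seat_1: seat 1 of the drift rail: black rubber disc 54 mm across and 4 mm thick with a thin grey ring on it, fixed; origin at the centre of its underside, which lies on the rail 8 mm above the bench, so its top face is 4 mm above the origin (12 mm above the bench); x across the rail, y along it. The seats stand in a row 62 to 78 mm apart, numbered 1 to 4 from the robot's right (-y) to its left (+y)
- seat_2: seat 2 of the drift rail: black rubber disc 54 mm across and 4 mm thick with a thin grey ring on it, fixed; origin at the centre of its underside, which lies on the rail 8 mm above the bench, so its top face is 4 mm above the origin (12 mm above the bench); x across the rail, y along it. The seats stand in a row 62 to 78 mm apart, numbered 1 to 4 from the robot's right (-y) to its left (+y)
- seat_3: seat 3 of the drift rail: black rubber disc 54 mm across and 4 mm thick with a thin grey ring on it, fixed; origin at the centre of its underside, which lies on the rail 8 mm above the bench, so its top face is 4 mm above the origin (12 mm above the bench); x across the rail, y along it. The seats stand in a row 62 to 78 mm apart, numbered 1 to 4 from the robot's right (-y) to its left (+y)
- seat_4: seat 4 of the drift rail: black rubber disc 54 mm across and 4 mm thick with a thin grey ring on it, fixed; origin at the centre of its underside, which lies on the rail 8 mm above the bench, so its top face is 4 mm above the origin (12 mm above the bench); x across the rail, y along it. The seats stand in a row 62 to 78 mm apart, numbered 1 to 4 from the robot's right (-y) to its left (+y)
- vice: blue bench vice with 100 mm jaws, 145 mm high, bolted down near the bench's far edge either to the left (+y) or to the right (-y) of the rail; fixed; origin under the centre of its round foot. The end of the rail on the vice's side takes the largest drift (a black tool tote stands on the other side)
- dish: magnetic parts dish of bright steel, 71 mm across and 16 mm high, three bearings in it, about 250 g, loose on the bench; origin at the centre of its underside; to be left where it is

How it is judged:
At the end, for the whole second after the job is handed in: every drift stands upright (within 0.12 rad, pilot up) and at rest on its own seat, its centre within 12 mm of the seat's centre, in order of diameter along the rail: 52 mm on the end seat on the vice's side, then 42, 32 and 24 mm (((world y of vice above 0 m and horizontal distance between drift_52 and seat_4 below 0.012 m and horizontal distance between drift_42 and seat_3 below 0.012 m and horizontal distance between drift_32 and seat_2 below 0.012 m and horizontal distance between drift_24 and seat_1 below 0.012 m) or (not (world y of vice above 0 m) and horizontal distance between drift_52 and seat_1 below 0.012 m and horizontal distance between drift_42 and seat_2 below 0.012 m and horizontal distance between drift_32 and seat_3 below 0.012 m and horizontal distance between drift_24 and seat_4 below 0.012 m)) and angle between each of drift_52, drift_42, drift_32, drift_24's own z axis and vertical below 0.12 rad and height (world z) of drift_52 between 0.009 and 0.017 m and linear speed of each of drift_52, drift_42, drift_32, drift_24 below 0.02 m/s and height (world z) of drift_42 between 0.009 and 0.017 m and height (world z) of drift_32 between 0.009 and 0.017 m and height (world z) of drift_24 between 0.009 and 0.017 m); the robot touches nothing.
It fails at once if the magnetic dish is shifted more than 20 mm (distance of dish from where it was at the start of the episode above 0.02 m).
It also fails if it takes over 104 s, if anything falls off the work surface, if the arm or the gripper's body presses on something with over 40 N, if the wrist force passes 120 N, or if a joint passes its speed limit or range.

### The arm

A 6-joint arm with a two-finger parallel gripper is mounted at the origin on the work surface. World frame = base frame: x ahead of the robot, y to its left, z up, the work surface at z = 0. Lengths are in m, angles in rad, forces in N, time in s.
With the tool pointing down it reaches from about 0.35 to 0.95 m from the base axis. Payload 17.4 kg.
Tool frame: the origin (TCP) lies at the very end of the fingers, on their centre line; the grasp point (between the pads) lies 19 mm behind it (pinch_z is the z of the grasp point in the tool frame, in m); z points along the fingers, y is the line along which they close (so a half turn about z gives the same grasp; the last joint's range is limited). The gripper opens to 93 mm and grips with 3 to 60 N. Pads are 15 mm wide; open, the fingers measure 128 mm over their backs; the gripper's body (75 mm by 188 mm) begins 65 mm behind the grasp point.
Start: joints at [-1.202, 0.116, 1.442, -0, 1.584, -0.038], TCP at [0.267, -0.62, 0.219] pointing down, gripper open.
Joint ranges: [-2.83, 2.83], [-0.83, 2.19], [0.07, 2.5], [-1.14, 4.28], [0.01, 3], [-2.97, 2.97]. Speed limits (rad/s): [1.89, 1.89, 2.22, 3.14, 3.14, 3.14].

### API

Orientations are given as a unit quaternion [x, y, z, w].
In Python, from rig import get_state, snapshot, hand_in, boxes_of, trace, mark_of, pinch_z gives the robot as it stands.
- The arm moves only by the tool servo_tool, never from a script. Its argument "steps" is text: rows parted by semicolons, each of 7 numbers parted by spaces: the shift along the world's x, y, z in units of 30 mm (1.0 is 30 mm), then the turn, a rotation vector about the world's x, y, z in units of 6 degrees (1.0 is 6 degrees), then the opening, from 0 (shut) to 1 (fully open). In form: tx ty tz ax ay az gripper; .... A call has 1 to 12 rows; each row shifts and turns the commanded pose from where the row before left it; what a row does not reach is not made up. A row lasts 1/10 s, in which the tool goes at most 50 mm and 8.59 degrees, less where a joint would pass 70% of its speed; a pose out of reach is approached as far as the arm can. A call with a number of a shift or a turn outside -1 to 1 is refused whole. A call with a gripper value outside its range is refused whole. The fingers move at their own pace and stop on an object; "grip_force" is the grip in N (left out, the last holds). Time passes only in rows, so rows that do not move let the fingers close. It gives the time, the measured TCP pose, the force, the opening and the grip force at its end, in the units of the state.
- get_state(): the state, without advancing time (a new reading comes with each control period).
- snapshot(name): name is "scene" or "top" or "wrist"; returns a dict with "img" (384x512x3 uint8, blue, green, red), "vertical_fov" (degrees; the focal length in pixels is half the picture's height over the tangent of half this angle, whatever the lens; pixels are square), "cx", "cy" (the principal point, pixels), "R" (3x3) and "t" (3): a world point X has camera coordinates R X + t. Camera axes: x right, y down, z forward; pixel columns grow to the right and rows downward; lengths in m; the calibration is good to about 2 mm. A picture is of the moment at which its call begins. There is no depth.
- hand_in(): hands the job in; it is judged then, once.
Trained networks look in the newest picture that a camera, given by its name, has taken for a name from the list of things; names that differ only in an ending like _2 or _b are one class to them, and where a whole thing is asked for, a point or a joint stands for the part that bears it (a point fixed in the world has none). Each returns a list of dicts, best first, with "score" (0 to 1); they miss things now and then, are a little off and sometimes report something else, mostly with a low value. They report only what shows in the picture. A call takes as long as a camera call.
- boxes_of(camera, target): "location" ([column, row] as shares, 0 to 1, of the picture: columns of its width, rows of its height, amid what is visible of it).
- trace(camera, target): "region" (384x512 bool, what is visible of it) and "location" ([column, row] as shares, 0 to 1, of the picture: columns of its width, rows of its height, amid what is visible of it).
- mark_of(camera, target): "location" ([column, row] as shares, 0 to 1, of the picture: columns of its width, rows of its height: a listed point, or the origin of a listed thing).
The state is a dict: "t": time; "joint_positions": joint angles; "joint_velocities": joint speeds; "joint_efforts": joint torques, N m; "tcp_pos": TCP position; "eef_rot": TCP orientation; "ft_force": force on the tool from outside, world axes, zero at the start; "torque": the same for the moment, N m; "opening": opening from 0.0 (shut) to 1.0 (fully open); "gripper_force": force on a finger pad.
Only numpy, scipy, OpenCV 4.12 (cv2) and the standard library are available. Lean on these libraries where they do the work, as an engineer would, in place of code of your own. Each camera call takes 0.05 s, during which the arm holds its last target. There are 200 camera calls.

## Working session

There is one attempt and no reset: what is moved stays moved. The work goes in short steps, Python scripts to look and compute and a tool call to move; the robot and the scene stay as the last step left them, time stands still between calls to the robot, and variables do not carry over. Pictures are saved under pics/ and viewed, at most 14 in all, crops included, and the job is handed in when it is done.

Besides the shell and the picture viewer there is one more tool, called after ">>>" as name(argument=value, ...), one argument or row to a line, values as JSON. servo_tool: Moves the arm, as the interface text tells. Shifts and turns lie within -1 to 1; 1 stands for 30 mm of shift or 6 degrees of turn. Its arguments: {"type":"object","properties":{"steps":{"type":"string"},"grip_force":{"type":"number"}},"required":["steps"]}

```bash
mkdir -p pics; cat > h.py <<'E'
import numpy as np, cv2
from rig import *
def ray(s,px,z):
    f=s["img"].shape[0]/2/np.tan(np.radians(s["vertical_fov"])/2)
    R=np.array(s["R"]);t=np.array(s["t"])
    d=R.T@np.array([(px[0]-s["cx"])/f,(px[1]-s["cy"])/f,1]);c=-R.T@t
    return c+d*(z-c[2])/d[2]
def px(l): return np.array(l)*[512,384]
E
cat > a.py <<'E'
from h import *
st=get_state();print(st["t"],st["tcp_pos"],st["eef_rot"],st["opening"],pinch_z)
for c in("top","scene"):
    s=snapshot(c);cv2.imwrite(f"pics/{c}0.png",s["img"])
    for n in["drift_52","drift_42","drift_32","drift_24","seat_1","vice","dish"]:
        z=.008 if n=="seat_1" else 0
        for r in mark_of(c,n)[:5]:
            p=px(r["location"]);print(c,n,round(r["score"],2),p.round(1),ray(s,p,z)[:2].round(4))
E
python3 a.py
```

```text
0.0 [ 0.26697418 -0.61975183  0.21790662] [ 9.79388803e-01  2.01983330e-01 -1.24174029e-04 -5.40352872e-04] 0.9972182964881894 -0.0188
top drift_52 0.91 [367.3 230.4] [ 0.4639 -0.3157]
top drift_52 0.76 [289.9 228.9] [ 0.4695 -0.1047]
top drift_52 0.64 [188.2 239. ] [0.4444 0.1705]
top drift_52 0.49 [134.2 244.3] [0.4314 0.3151]
top drift_42 0.91 [367.3 230.4] [ 0.4639 -0.3157]
top drift_42 0.76 [289.9 228.9] [ 0.4695 -0.1047]
top drift_42 0.64 [188.2 239. ] [0.4444 0.1705]
top drift_42 0.49 [134.2 244.3] [0.4314 0.3151]
top drift_32 0.91 [367.3 230.4] [ 0.4639 -0.3157]
top drift_32 0.76 [289.9 228.9] [ 0.4695 -0.1047]
top drift_32 0.64 [188.2 239. ] [0.4444 0.1705]
top drift_32 0.49 [134.2 244.3] [0.4314 0.3151]
top drift_24 0.91 [367.3 230.4] [ 0.4639 -0.3157]
top drift_24 0.76 [289.9 228.9] [ 0.4695 -0.1047]
top drift_24 0.64 [188.2 239. ] [0.4444 0.1705]
top drift_24 0.49 [134.2 244.3] [0.4314 0.3151]
top seat_1 0.71 [225.9 168.4] [0.6354 0.0685]
top seat_1 0.55 [277.5 165.5] [ 0.6427 -0.0728]
top seat_1 0.53 [252.8 168.1] [ 0.6358 -0.0051]
top seat_1 0.51 [207. 174.] [0.6202 0.1
[... 556 characters left out ...]
cene drift_32 0.82 [145.5 165.1] [ 0.4582 -0.3109]
scene drift_32 0.66 [218.8 169.8] [ 0.4667 -0.1061]
scene drift_32 0.53 [315.8 165.1] [0.4391 0.1632]
scene drift_32 0.22 [252.6 163.6] [ 0.4408 -0.0135]
scene drift_24 0.82 [145.5 165.1] [ 0.4582 -0.3109]
scene drift_24 0.66 [218.8 169.8] [ 0.4667 -0.1061]
scene drift_24 0.53 [315.8 165.1] [0.4391 0.1632]
scene drift_24 0.22 [252.6 163.6] [ 0.4408 -0.0135]
scene seat_1 0.9 [251.9 225.9] [ 0.6442 -0.0095]
scene seat_1 0.63 [224.2 224.2] [ 0.6421 -0.0775]
scene seat_1 0.54 [281.8 219.5] [0.6233 0.064 ]
scene seat_1 0.53 [308.  219.1] [0.6197 0.1291]
scene vice 0.8 [ 94.9 238.9] [ 0.6896 -0.3852]
scene dish 0.74 [252.6 164.2] [ 0.443  -0.0134]
```

```bash
python3 -c "
import cv2
a=cv2.imread('pics/top0.png')[120:280,100:420];cv2.imwrite('pics/t0.png',cv2.resize(a,None,fx=2.5,fy=2.5))"
```

```text
(no output)
```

View pics/t0.png

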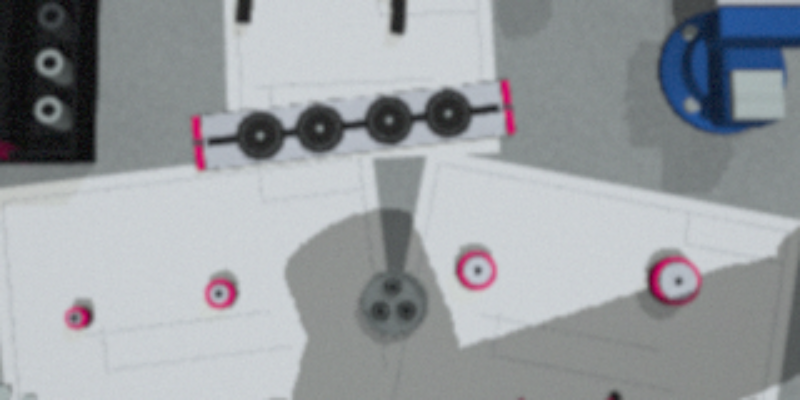

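View pics/scene0.png

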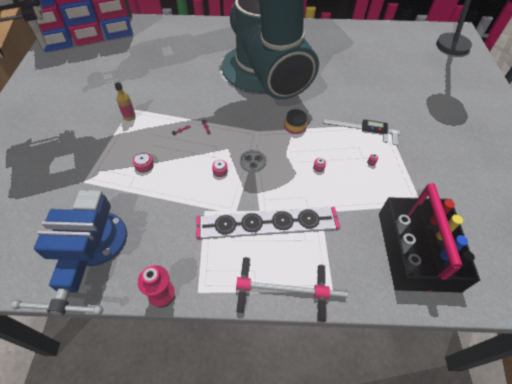

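The pictures show the vice on the right (-y), and the drifts run 52, 42, 32, 24 from right to left. The order on the rail is therefore 52→seat 1, 42→seat 2, 32→seat 3 and 24→seat 4. The dish sits between the 42 and the 32.

>>> servo_tool(
  steps="0.54 0.85 0 0 0 1 1;0.54 0.85 0 0 0 1 1;0.54 0.85 0 0 0 1 1;0.54 0.85 0 0 0 1 1;0.54 0.85 0 0 0 1 1;0.54 0.85 0 0 0 1 1;0.54 0.85 0 0 0 1 1;0.54 0.85 0 0 0 1 1;0.54 0.85 0 0 0 1 1;0.54 0.85 0 0 0 1 1;0.54 0.85 0 0 0 1 1;0.54 0.85 0 0 0 1 1",
  grip_force=20,
)

```text
t: 2.0
tcp_pos: [0.462, -0.3128, 0.2188]
eef_rot: [0.672, 0.741, 0.0, 0.0]
ft_force: [1.0, -0.8, -0.7]
opening: 1.0
gripper_force: 0.0
```

```bash
cat >> h.py <<'E'
def look(target,z=0,save=None,cam="wrist",m=4):
    st=get_state();p=np.array(st["tcp_pos"])
    from scipy.spatial.transform import Rotation as Ro
    Rm=Ro.from_quat(st["eef_rot"]).as_matrix()
    print("t",round(st["t"],2),"tcp",p.round(4),"toolz",Rm[:,2].round(3),"closing",Rm[:,1].round(3),"open",round(st["opening"],3))
    s=snapshot(cam)
    if save: cv2.imwrite(f"pics/{save}.png",s["img"])
    for r in mark_of(cam,target)[:m]:
        q=px(r["location"]);w=ray(s,q,z);print(target,round(r["score"],2),q.round(),w[:2].round(4),"units from tcp",((w-p)[:2]/.03).round(2))
    return s
def pink(s,z=.013):
    hsv=cv2.cvtColor(cv2.GaussianBlur(s["img"],(3,3),0),cv2.COLOR_BGR2HSV)
    m=cv2.inRange(hsv,(150,90,60),(179,255,255));cs,_=cv2.findContours(m,cv2.RETR_EXTERNAL,cv2.CHAIN_APPROX_NONE)
    for c in sorted(cs,key=cv2.contourArea)[::-1][:4]:
        if cv2.contourArea(c)<60: continue
        (x,y),r=cv2.minEnclosingCircle(c);a=ray(s,(x,y),z);print("pink",round(x),round(y),"r",round(r),a[:2].round(4),"diam",round(float(2*np.linalg.norm(ray(s,(x+r,y),z)-a)),4))
E
python3 -c "
from h import *
s=look('drift_52',0,'w1');pink(s)"
```

```text
t 2.0 tcp [ 0.462  -0.3128  0.2188] toolz [ 0. -0. -1.] closing [0.995 0.097 0.   ] open 1.0
drift_52 0.6 [253. 167.] [ 0.4637 -0.3137] units from tcp [ 0.06 -0.03]
pink 251 170 r 21 [ 0.4601 -0.3147] diam 0.0548
pink 424 41 r 27 [ 0.6479 -0.1418] diam 0.0635
pink 101 220 r 19 [ 0.2615 -0.4048] diam 0.0533
pink 140 26 r 20 [ 0.3167 -0.1578] diam 0.047
```

View pics/w1.png

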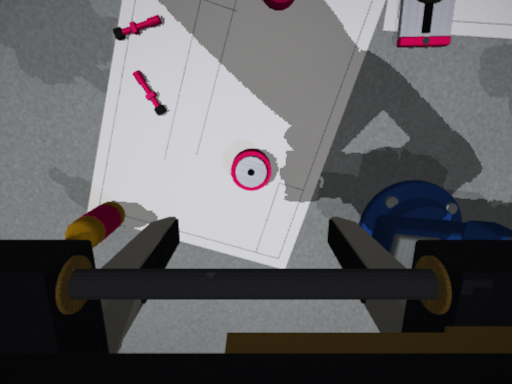

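The 52 sits at pixel (251,170), within 2 mm of the tool, and the bottle and vice are both clear. I'll go down and grip.

>>> servo_tool(
  steps="0 -0.05 -1 0 0 0 1;0 0 -1 0 0 0 1;0 0 -1 0 0 0 1;0 0 -1 0 0 0 1;0 0 -1 0 0 0 1;0 0 -1 0 0 0 1;0 0 -0.7 0 0 0 1;0 0 -0.4 0 0 0 1;0 0 0 0 0 0 0;0 0 0 0 0 0 0;0 0 0 0 0 0 0;0 0 0 0 0 0 0",
  grip_force=20,
)

```text
t: 3.3
tcp_pos: [0.4619, -0.3158, 0.0068]
eef_rot: [0.674, 0.739, 0.0, 0.001]
ft_force: [-0.5, -0.9, 0.5]
opening: 0.707
gripper_force: 0.0
```

>>> servo_tool(
  steps="0 0 0 0 0 0 0;0 0 0 0 0 0 0;0 0 0 0 0 0 0;0 0 0 0 0 0 0",
)

```text
t: 3.7
tcp_pos: [0.4616, -0.3156, 0.0061]
eef_rot: [0.674, 0.739, -0.0, 0.0]
ft_force: [-2.7, 1.5, 6.6]
opening: 0.545
gripper_force: 20.0
```

>>> servo_tool(
  steps="0 0 1 0 0 0 0;0 0 1 0 0 0 0;0 0 1 0 0 0 0;0.6 0.9 1 0 0 0 0;0.7 0.9 1 0 0 0 0;0.7 0.9 1 0 0 0 0;0.7 0.9 1 0 0 0 0;0.7 0.9 0 0 0 0 0;0.7 0.9 0 0 0 0 0;0.7 0.9 0 0 0 0 0;0.6 0.9 0 0 0 0 0;0.6 0.8 0 0 0 0 0",
)

```text
t: 4.9
tcp_pos: [0.6421, -0.0739, 0.2152]
eef_rot: [0.673, 0.739, -0.0, -0.0]
ft_force: [-0.5, 0.1, -0.8]
opening: 0.549
gripper_force: 20.0
```

>>> servo_tool(
  steps="0 0 0 0 0 0 0;0 0 0 0 0 0 0",
)

```text
t: 5.1
tcp_pos: [0.6415, -0.075, 0.215]
eef_rot: [0.673, 0.739, -0.0, -0.0]
ft_force: [-0.6, -1.1, -1.6]
opening: 0.548
gripper_force: 20.0
```

```bash
cat >> h.py <<'E'
def seats(s,t):
    # thin rubber discs: hough circles on dark
    for r in trace(*t)[:5]:
        m=r["region"].astype(np.uint8);c=max(cv2.findContours(m,cv2.RETR_EXTERNAL,cv2.CHAIN_APPROX_NONE)[0],key=cv2.contourArea)
        (x,y),q=cv2.minEnclosingCircle(c);a=ray(s,(x,y),.012);print("trace",round(r["score"],2),round(x),round(y),"r",round(q,1),a[:2].round(4),"diam",round(float(2*np.linalg.norm(ray(s,(x+q,y),.012)-a)),4))
E
python3 -c "
from h import *
s=look('seat_1',.008,'w2');seats(s,('wrist','seat_1'))
s=look('seat_1',.008,cam='top');seats(s,('top','seat_1'))"
```

```text
t 5.1 tcp [ 0.6415 -0.075   0.215 ] toolz [-0.001  0.    -1.   ] closing [ 0.996  0.094 -0.001] open 0.548
seat_1 0.84 [252. 167.] [ 0.6412 -0.0738] units from tcp [-0.01  0.04]
seat_1 0.84 [253. 119.] [ 0.636  -0.0121] units from tcp [-0.18  2.1 ]
seat_1 0.62 [251.  54.] [0.6274 0.0631] units from tcp [-0.47  4.6 ]
trace 0.98 254 168 r 21.1 [ 0.6436 -0.074 ] diam 0.055
trace 0.97 254 118 r 22.5 [ 0.6372 -0.0104] diam 0.0561
trace 0.81 251 50 r 25.2 [0.6266 0.0657] diam 0.0593
trace 0.69 251 1 r 20.0 [0.6218 0.1168] diam 0.0452
t 5.25 tcp [ 0.6411 -0.0761  0.2156] toolz [-0. -0. -1.] closing [ 0.996  0.092 -0.   ] open 0.544
seat_1 0.77 [206. 174.] [0.6193 0.1219] units from tcp [-0.73  6.6 ]
seat_1 0.73 [227. 169.] [0.6328 0.0644] units from tcp [-0.28  4.68]
seat_1 0.59 [278. 162.] [ 0.6532 -0.0754] units from tcp [0.41 0.02]
seat_1 0.39 [254. 168.] [ 0.6375 -0.0075] units from tcp [-0.12  2.29]
trace 0.85 204 174 r 9.9 [0.6206 0.1273] diam 0.0537
trace 0.72 228 171 r 9.8 [0.6275 0.0636] diam 0.0535
trace 0.66 275 166 r 8.1 [ 0.642  -0.0657] diam 0.0442
trace 0.51 249 167 r 6.1 [0.6382 0.0054] diam 0.0332
```

View pics/w2.png

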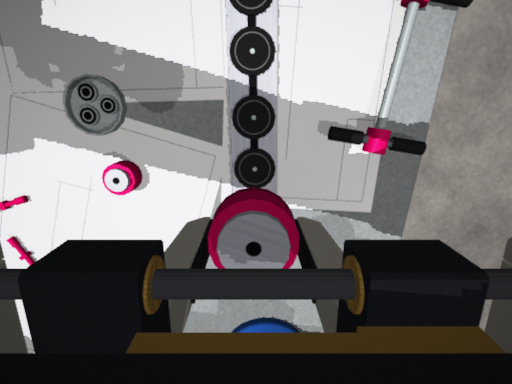

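Seat 1 shows at (254,168), about 2 mm from the tool, and the held 52 is centred. I'll lower it and release.

>>> servo_tool(
  steps="0.07 0.03 -1 0 0 0 0;0 0 -1 0 0 0 0;0 0 -1 0 0 0 0;0 0 -1 0 0 0 0;0 0 -1 0 0 0 0;0 0 -0.8 0 0 0 0;0 0 -0.5 0 0 0 0;0 0 -0.25 0 0 0 0;0 0 0 0 0 0 0;0 0 0 0 0 0 0",
)

```text
t: 6.4
tcp_pos: [0.6442, -0.0747, 0.0203]
eef_rot: [0.674, 0.739, 0.0, 0.001]
ft_force: [0.3, -0.2, -1.1]
opening: 0.544
gripper_force: 20.0
```

>>> servo_tool(
  steps="0 0 -0.05 0 0 0 0;0 0 0 0 0 0 0.75;0 0 0 0 0 0 1;0 0 0 0 0 0 1;0 0 0 0 0 0 1;0 0 0 0 0 0 1;0 0 0.3 0 0 0 1;0 0 1 0 0 0 1;0 0 1 0 0 0 1;0 0 1 0 0 0 1;0 0 1 0 0 0 1;0 0 1 0 0 0 1",
)

```text
t: 7.6
tcp_pos: [0.6434, -0.0745, 0.1787]
eef_rot: [0.674, 0.739, 0.0, 0.0]
ft_force: [0.5, 0.3, 0.3]
opening: 0.997
gripper_force: 0.0
```

>>> servo_tool(
  steps="-0.8 -0.15 0.9 0 0 0 1;-0.8 -0.15 0 0 0 0 1;-0.9 -0.15 0 0 0 0 1;-0.9 -0.15 0 0 0 0 1;-0.9 -0.15 0 0 0 0 1;-0.9 -0.15 0 0 0 0 1;-0.7 -0.1 0 0 0 0 1;0 0 0 0 0 0 1;0 0 0 0 0 0 1",
)

```text
t: 8.5
tcp_pos: [0.4667, -0.1046, 0.2045]
eef_rot: [0.674, 0.739, 0.0, 0.001]
ft_force: [0.4, -1.3, 0.3]
opening: 0.999
gripper_force: 0.0
```

```bash
python3 -c "
from h import *
s=look('drift_42',0,'w3');pink(s)"
```

```text
t 8.5 tcp [ 0.4667 -0.1046  0.2045] toolz [ 0.001 -0.    -1.   ] closing [0.996 0.092 0.001] open 0.999
drift_42 0.97 [397. 158.] [ 0.6531 -0.0735] units from tcp [6.21 1.04]
drift_42 0.58 [255. 168.] [ 0.4699 -0.1031] units from tcp [0.11 0.05]
pink 404 159 r 24 [ 0.6548 -0.0727] diam 0.0616
pink 256 169 r 18 [ 0.4722 -0.1026] diam 0.0451
pink 388 208 r 24 [ 0.6484 -0.1383] diam 0.062
pink 134 196 r 19 [ 0.3169 -0.153 ] diam 0.0483
```

View pics/w3.png

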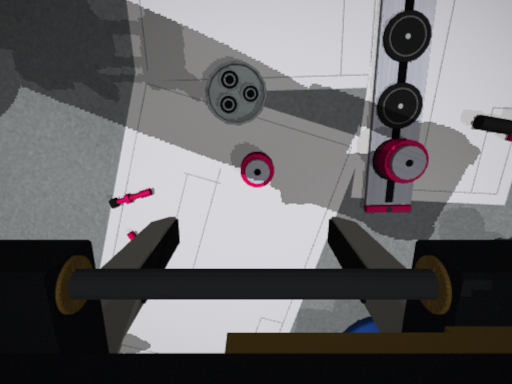

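The 52 stands on seat 1, and the 42 is at (256,169). Both fingers clear the dish.

>>> servo_tool(
  steps="0.14 0.05 -1 0 0 0 1;0 0 -1 0 0 0 1;0 0 -1 0 0 0 1;0 0 -1 0 0 0 1;0 0 -1 0 0 0 1;0 0 -1 0 0 0 1;0 0 -0.6 0 0 0 1;0 0 0 0 0 0 0;0 0 0 0 0 0 0;0 0 0 0 0 0 0;0 0 0 0 0 0 0;0 0 0 0 0 0 0",
)

```text
t: 9.8
tcp_pos: [0.4712, -0.1031, 0.0065]
eef_rot: [0.674, 0.739, 0.0, 0.001]
ft_force: [0.2, -0.3, 0.1]
opening: 0.62
gripper_force: 0.0
```

>>> servo_tool(
  steps="0 0 0 0 0 0 0;0 0 0 0 0 0 0;0 0 0 0 0 0 0;0 0 0 0 0 0 0;0 0 0 0 0 0 0",
)

```text
t: 10.3
tcp_pos: [0.4708, -0.1031, 0.0058]
eef_rot: [0.674, 0.739, 0.0, 0.0]
ft_force: [-0.8, -0.5, 4.3]
opening: 0.437
gripper_force: 20.0
```

>>> servo_tool(
  steps="0 0 1 0 0 0 0;0 0 1 0 0 0 0;0 0 1 0 0 0 0;0.8 0.4 1 0 0 0 0;0.8 0.4 1 0 0 0 0;0.8 0.45 1 0 0 0 0;0.8 0.45 1 0 0 0 0;0.8 0.45 0 0 0 0 0;0.8 0.45 0 0 0 0 0;0.73 0.45 0 0 0 0 0;0 0 0 0 0 0 0;0 0 0 0 0 0 0",
)

```text
t: 11.5
tcp_pos: [0.6366, -0.0114, 0.2148]
eef_rot: [0.673, 0.739, -0.0, -0.0]
ft_force: [0.5, -0.1, -0.5]
opening: 0.437
gripper_force: 20.0
```

```bash
python3 -c "
from h import *
s=look('seat_1',.008,'w4');seats(s,('wrist','seat_1'));pink(s,.025)"
```

```text
t 11.5 tcp [ 0.6366 -0.0114  0.2148] toolz [-0.001 -0.    -1.   ] closing [ 0.996  0.093 -0.001] open 0.437
seat_1 0.96 [252.  49.] [0.6228 0.1317] units from tcp [-0.46  4.77]
seat_1 0.71 [245. 106.] [0.6203 0.0658] units from tcp [-0.54  2.57]
seat_1 0.65 [253. 167.] [ 0.6373 -0.0098] units from tcp [0.02 0.05]
trace 0.92 250 50 r 25.0 [0.6204 0.1302] diam 0.0587
trace 0.91 252 168 r 20.5 [ 0.6364 -0.0104] diam 0.0534
trace 0.68 252 107 r 22.4 [0.6287 0.0657] diam 0.0552
pink 253 236 r 41 [ 0.6455 -0.1002] diam 0.1087
pink 410 50 r 21 [0.8008 0.1442] diam 0.0476
pink 370 189 r 16 [ 0.7894 -0.021 ] diam 0.0402
pink 103 2 r 17 [0.4569 0.1601] diam 0.0373
```

View pics/w4.png

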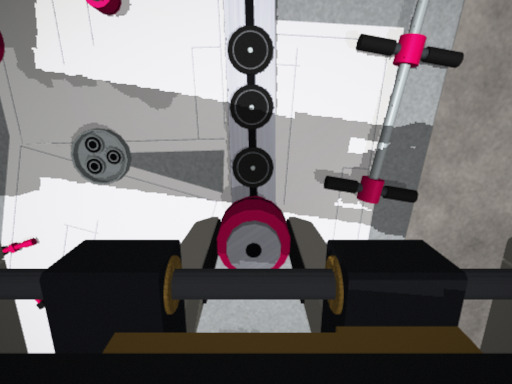

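Seat 2 is at (252,168), within 1 mm, so I'll place the 42.

>>> servo_tool(
  steps="0 0.04 -1 0 0 0 0;0 0 -1 0 0 0 0;0 0 -1 0 0 0 0;0 0 -1 0 0 0 0;0 0 -1 0 0 0 0;0 0 -0.8 0 0 0 0;0 0 -0.5 0 0 0 0;0 0 -0.24 0 0 0 0;0 0 0 0 0 0 0;0 0 0 0 0 0 0;0 0 0 0 0 0 0",
)

```text
t: 12.75
tcp_pos: [0.6373, -0.0104, 0.0207]
eef_rot: [0.674, 0.739, 0.001, 0.001]
ft_force: [-0.1, 0.2, -1.8]
opening: 0.433
gripper_force: 20.0
```

>>> servo_tool(
  steps="0 0 0 0 0 0 0.6;0 0 0 0 0 0 0.8;0 0 0 0 0 0 1;0 0 0 0 0 0 1;0 0 0 0 0 0 1;0 0 0 0 0 0 1;0 0 0.3 0 0 0 1;0 0 1 0 0 0 1;0 0 1 0 0 0 1;0 0 1 0 0 0 1;0 0 1 0 0 0 1;0 0 1 0 0 0 1",
)

```text
t: 13.95
tcp_pos: [0.6365, -0.0103, 0.1805]
eef_rot: [0.674, 0.739, 0.0, 0.0]
ft_force: [0.4, -0.3, -0.4]
opening: 0.996
gripper_force: 0.0
```

>>> servo_tool(
  steps="-0.95 0.85 0.9 0 0 0 1;-0.95 0.85 0 0 0 0 1;-0.95 0.85 0 0 0 0 1;-0.95 0.85 0 0 0 0 1;-0.95 0.85 0 0 0 0 1;-0.95 0.85 0 0 0 0 1;-0.8 0.85 0 0 0 0 1;0 0 0 0 0 0 1;0 0 0 0 0 0 1",
)

```text
t: 14.85
tcp_pos: [0.4415, 0.1685, 0.2063]
eef_rot: [0.673, 0.74, 0.001, 0.0]
ft_force: [0.0, -0.2, -0.1]
opening: 1.005
gripper_force: 0.0
```

```bash
python3 -c "
from h import *
s=look('drift_42',0,'w5');pink(s)"
```

```text
t 14.85 tcp [0.4415 0.1685 0.2063] toolz [ 0.001  0.    -1.   ] closing [0.996 0.094 0.001] open 1.005
drift_42 0.81 [251.  39.] [0.4256 0.3217] units from tcp [-0.53  5.11]
drift_42 0.76 [256. 167.] [0.4465 0.1702] units from tcp [0.17 0.06]
drift_42 0.5 [374. 304.] [ 0.643  -0.0211] units from tcp [ 6.72 -6.32]
drift_42 0.44 [372. 338.] [ 0.6533 -0.0817] units from tcp [ 7.06 -8.34]
pink 259 170 r 14 [0.4497 0.1693] diam 0.0347
pink 250 37 r 13 [0.4252 0.3209] diam 0.0305
pink 387 159 r 24 [0.6094 0.1988] diam 0.0611
pink 143 196 r 25 [0.3034 0.1218] diam 0.0639
```

View pics/w5.png

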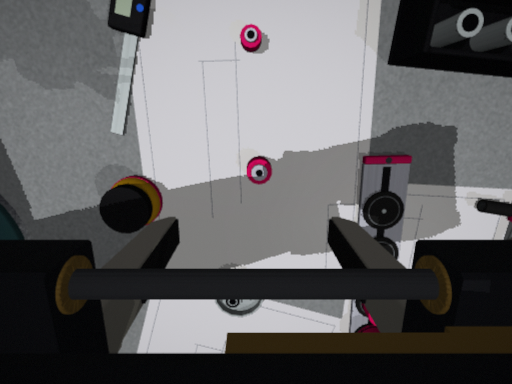

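The 32 is at (259,170), about 7 mm ahead of the tool, and the 24 is at (250,37). The jar is clear of the fingers.

>>> servo_tool(
  steps="0.22 0.04 -1 0 0 0 1;0 0 -1 0 0 0 1;0 0 -1 0 0 0 1;0 0 -1 0 0 0 1;0 0 -1 0 0 0 1;0 0 -1 0 0 0 1;0 0 -0.66 0 0 0 1;0 0 0 0 0 0 0;0 0 0 0 0 0 0;0 0 0 0 0 0 0;0 0 0 0 0 0 0;0 0 0 0 0 0 0",
)

```text
t: 16.15
tcp_pos: [0.4487, 0.1695, 0.0065]
eef_rot: [0.674, 0.739, 0.001, 0.0]
ft_force: [-0.3, 0.6, -0.4]
opening: 0.621
gripper_force: 0.0
```

>>> servo_tool(
  steps="0 0 0 0 0 0 0;0 0 0 0 0 0 0;0 0 0 0 0 0 0;0 0 0 0 0 0 0;0 0 0 0 0 0 0;0 0 0 0 0 0 0",
)

```text
t: 16.75
tcp_pos: [0.4483, 0.1694, 0.0057]
eef_rot: [0.674, 0.739, 0.0, -0.0]
ft_force: [-1.4, -0.5, 1.8]
opening: 0.329
gripper_force: 20.0
```

>>> servo_tool(
  steps="0 0 1 0 0 0 0;0 0 1 0 0 0 0;0 0 1 0 0 0 0;0.8 -0.45 1 0 0 0 0;0.9 -0.5 1 0 0 0 0;0.9 -0.5 1 0 0 0 0;0.9 -0.5 1 0 0 0 0;0.9 -0.5 0 0 0 0 0;0.8 -0.5 0 0 0 0 0;0.8 -0.5 0 0 0 0 0;0 0 0 0 0 0 0;0 0 0 0 0 0 0",
)

```text
t: 17.95
tcp_pos: [0.6282, 0.0657, 0.215]
eef_rot: [0.674, 0.739, -0.0, -0.0]
ft_force: [-0.5, -0.3, -0.9]
opening: 0.333
gripper_force: 20.0
```

```bash
python3 -c "
from h import *
s=look('seat_1',.008,'w6');seats(s,('wrist','seat_1'))"
```

```text
t 17.95 tcp [0.6282 0.0657 0.215 ] toolz [-0.001  0.    -1.   ] closing [ 0.996  0.092 -0.001] open 0.333
seat_1 0.79 [251. 169.] [0.6268 0.0649] units from tcp [-0.05 -0.03]
trace 0.87 253 169 r 20.9 [0.6286 0.0657] diam 0.0546
trace 0.77 250 118 r 22.8 [0.6198 0.1301] diam 0.0567
```

View pics/w6.png

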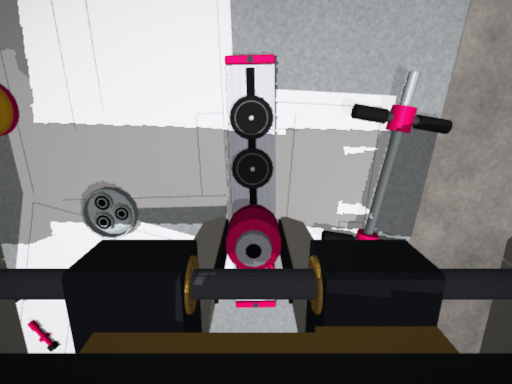

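Seat 3 is at (253,169), directly below the tool. I'll place the 32, then go to the 24 near (0.426, 0.32).

>>> servo_tool(
  steps="0 0 -1 0 0 0 0;0 0 -1 0 0 0 0;0 0 -1 0 0 0 0;0 0 -1 0 0 0 0;0 0 -1 0 0 0 0;0 0 -0.8 0 0 0 0;0 0 -0.5 0 0 0 0;0 0 -0.26 0 0 0 0;0 0 0 0 0 0 0;0 0 0 0 0 0 0;0 0 0 0 0 0 0",
)

```text
t: 19.2
tcp_pos: [0.6289, 0.0659, 0.0202]
eef_rot: [0.674, 0.739, 0.001, 0.001]
ft_force: [-0.3, -0.5, -0.8]
opening: 0.327
gripper_force: 20.0
```

>>> servo_tool(
  steps="0 0 0 0 0 0 0.5;0 0 0 0 0 0 0.7;0 0 0 0 0 0 1;0 0 0 0 0 0 1;0 0 0 0 0 0 1;0 0 0 0 0 0 1;0 0 0.3 0 0 0 1;0 0 1 0 0 0 1;0 0 1 0 0 0 1;0 0 1 0 0 0 1;0 0 1 0 0 0 1;0 0 1 0 0 0 1",
)

```text
t: 20.4
tcp_pos: [0.6281, 0.0659, 0.1799]
eef_rot: [0.674, 0.739, 0.0, 0.0]
ft_force: [0.8, 0.4, 0.0]
opening: 1.001
gripper_force: 0.0
```

>>> servo_tool(
  steps="-0.7 0.85 0.9 0 0 0 1;-0.7 0.85 0 0 0 0 1;-0.7 0.85 0 0 0 0 1;-0.7 0.85 0 0 0 0 1;-0.7 0.85 0 0 0 0 1;-0.7 0.85 0 0 0 0 1;-0.7 0.85 0 0 0 0 1;-0.7 0.85 0 0 0 0 1;-0.7 0.85 0 0 0 0 1;-0.4 0.85 0 0 0 0 1;0 0 0 0 0 0 1;0 0 0 0 0 0 1",
)

```text
t: 21.6
tcp_pos: [0.4271, 0.3211, 0.2054]
eef_rot: [0.673, 0.74, 0.0, 0.0]
ft_force: [-0.7, -0.2, 0.1]
opening: 0.997
gripper_force: 0.0
```

```bash
python3 -c "
from h import *
s=look('drift_42',0,'w7');pink(s)"
```

```text
t 21.6 tcp [0.4271 0.3211 0.2054] toolz [ 0.  0. -1.] closing [0.996 0.094 0.   ] open 0.997
drift_42 0.73 [251. 170.] [0.4253 0.3183] units from tcp [-0.06 -0.09]
pink 488 146 r 26 [0.7154 0.3792] diam 0.0655
pink 251 172 r 11 [0.4252 0.3194] diam 0.0269
pink 457 141 r 8 [0.6762 0.382 ] diam 0.0189
```

View pics/w7.png

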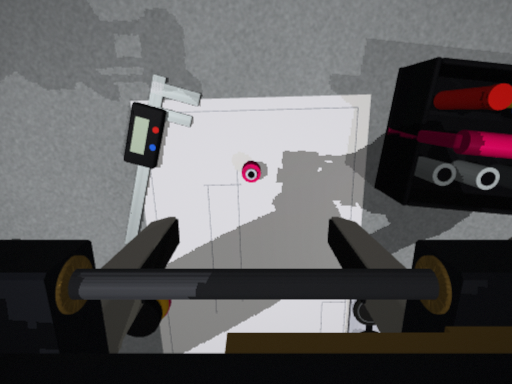

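The 24 is at (251,172), 2 mm off, and the caliper and tote are clear.

>>> servo_tool(
  steps="-0.05 -0.06 -1 0 0 0 1;0 0 -1 0 0 0 1;0 0 -1 0 0 0 1;0 0 -1 0 0 0 1;0 0 -1 0 0 0 1;0 0 -1 0 0 0 1;0 0 -0.64 0 0 0 1;0 0 0 0 0 0 0;0 0 0 0 0 0 0;0 0 0 0 0 0 0;0 0 0 0 0 0 0;0 0 0 0 0 0 0",
)

```text
t: 22.9
tcp_pos: [0.4262, 0.3193, 0.0066]
eef_rot: [0.674, 0.739, 0.001, 0.0]
ft_force: [0.5, 0.4, -0.0]
opening: 0.62
gripper_force: 0.0
```

>>> servo_tool(
  steps="0 0 0 0 0 0 0;0 0 0 0 0 0 0;0 0 0 0 0 0 0;0 0 0 0 0 0 0;0 0 0 0 0 0 0;0 0 0 0 0 0 0;0 0 0 0 0 0 0",
)

```text
t: 23.6
tcp_pos: [0.4258, 0.3191, 0.0056]
eef_rot: [0.674, 0.739, -0.0, -0.0]
ft_force: [-0.0, 0.4, -0.6]
opening: 0.242
gripper_force: 20.0
```

>>> servo_tool(
  steps="0 0 1 0 0 0 0;0 0 1 0 0 0 0;0 0 1 0 0 0 0;0.2 -0.9 1 0 0 0 0;0.4 -0.9 1 0 0 0 0;0.7 -0.9 1 0 0 0 0;0.8 -0.9 1 0 0 0 0;0.9 -0.9 0 0 0 0 0;0.9 -0.9 0 0 0 0 0;0.9 -0.7 0 0 0 0 0;0.9 -0.23 0 0 0 0 0;0.77 0 0 0 0 0 0",
)

```text
t: 24.8
tcp_pos: [0.6212, 0.1278, 0.2154]
eef_rot: [0.674, 0.739, -0.0, 0.0]
ft_force: [-0.1, 0.5, -0.6]
opening: 0.241
gripper_force: 20.0
```

>>> servo_tool(
  steps="0 0 0 0 0 0 0;0 0 0 0 0 0 0",
)

```text
t: 25.0
tcp_pos: [0.6198, 0.1291, 0.2151]
eef_rot: [0.674, 0.739, -0.0, -0.0]
ft_force: [-0.5, 0.1, 0.0]
opening: 0.241
gripper_force: 20.0
```

```bash
python3 -c "
from h import *
s=look('seat_1',.008,'w8');seats(s,('wrist','seat_1'))"
```

```text
t 25.0 tcp [0.6198 0.1291 0.2151] toolz [-0.001 -0.    -1.   ] closing [ 0.996  0.092 -0.001] open 0.241
seat_1 0.98 [249. 212.] [0.6209 0.0679] units from tcp [ 0.04 -2.04]
seat_1 0.59 [251. 166.] [0.6182 0.1316] units from tcp [-0.05  0.08]
trace 0.7 253 167 r 20.3 [0.6204 0.131 ] diam 0.0528
trace 0.67 240 264 r 4.1 [ 0.6148 -0.0106] diam 0.0118
trace 0.59 254 214 r 19.1 [0.6278 0.0661] diam 0.052
```

View pics/w8.png

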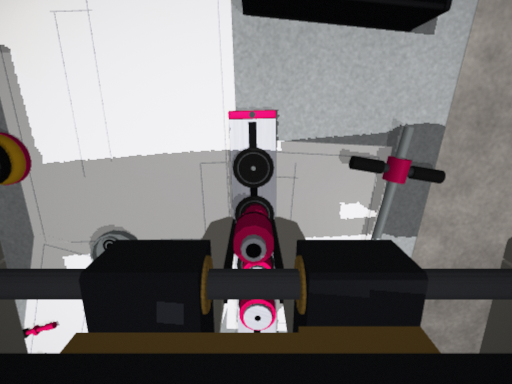

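Seat 4 is at (253,167), 2 mm further on. I'll place the 24.

>>> servo_tool(
  steps="0.02 0.05 -1 0 0 0 0;0 0 -1 0 0 0 0;0 0 -1 0 0 0 0;0 0 -1 0 0 0 0;0 0 -1 0 0 0 0;0 0 -0.8 0 0 0 0;0 0 -0.5 0 0 0 0;0 0 -0.26 0 0 0 0;0 0 0 0 0 0 0;0 0 0 0 0 0 0;0 0 0 0 0 0 0",
)

```text
t: 26.25
tcp_pos: [0.621, 0.1308, 0.0201]
eef_rot: [0.674, 0.739, 0.001, 0.001]
ft_force: [-0.1, -0.6, -0.2]
opening: 0.242
gripper_force: 20.0
```

>>> servo_tool(
  steps="0 0 0 0 0 0 0.4;0 0 0 0 0 0 0.6;0 0 0 0 0 0 1;0 0 0 0 0 0 1;0 0 0 0 0 0 1;0 0 0 0 0 0 1;0 0 0.3 0 0 0 1;0 0 1 0 0 0 1;0 0 1 0 0 0 1;0 0 1 0 0 0 1;0 0 1 0 0 0 1;0 0 1 0 0 0 1",
)

```text
t: 27.45
tcp_pos: [0.6203, 0.1307, 0.18]
eef_rot: [0.674, 0.739, 0.0, 0.0]
ft_force: [-0.4, -0.0, -0.8]
opening: 1.0
gripper_force: 0.0
```

>>> servo_tool(
  steps="-0.2 -0.9 1 0 0 0 1;-0.2 -0.9 1 0 0 0 1;0 -0.9 0 0 0 0 1;0 -0.9 0 0 0 0 1;0 -0.9 0 0 0 0 1;0 -0.9 0 0 0 0 1;0 -0.9 0 0 0 0 1;0 0 0 0 0 0 1;0 0 0 0 0 0 1;0 0 0 0 0 0 1",
)

```text
t: 28.45
tcp_pos: [0.6085, -0.0576, 0.2382]
eef_rot: [0.673, 0.739, 0.0, 0.0]
ft_force: [0.3, 0.4, -0.1]
opening: 1.002
gripper_force: 0.0
```

```bash
python3 -c "
from h import *
s=look('drift_52',.012,'w9');pink(s,.03);seats(s,('wrist','seat_1'))
look('dish',0,'s9','scene')
s=look('drift_52',.012,'t9','top');pink(s,.025)
a=cv2.imread('pics/w9.png');b=cv2.resize(cv2.imread('pics/s9.png')[140:270,170:370],(512,333));cv2.imwrite('pics/f.png',cv2.resize(np.vstack([a,b]),None,fx=.83,fy=.83))"
```

```text
t 28.45 tcp [ 0.6085 -0.0576  0.2382] toolz [ 0.  0. -1.] closing [0.996 0.093 0.   ] open 1.002
drift_52 0.81 [277. 175.] [ 0.6439 -0.068 ] units from tcp [ 1.18 -0.35]
drift_52 0.71 [275.  71.] [0.6258 0.0667] units from tcp [0.58 4.15]
drift_52 0.66 [279.  14.] [0.6235 0.1307] units from tcp [0.5  6.28]
drift_52 0.56 [279. 132.] [ 0.6395 -0.0091] units from tcp [1.04 1.62]
pink 279 181 r 21 [ 0.6459 -0.0725] diam 0.0552
pink 280 133 r 17 [ 0.6393 -0.0091] diam 0.0442
pink 430 14 r 22 [0.7975 0.1416] diam 0.051
pink 279 68 r 15 [0.6292 0.0677] diam 0.0367
trace 0.9 276 72 r 22.4 [0.6278 0.0653] diam 0.057
trace 0.59 276 132 r 20.1 [ 0.6364 -0.0094] diam 0.0538
trace 0.58 276 16 r 24.0 [0.6201 0.1287] diam 0.0582
t 28.6 tcp [ 0.6085 -0.0575  0.238 ] toolz [ 0.  0. -1.] closing [0.996 0.094 0.   ] open 1.0
dish 0.84 [254. 163.] [ 0.4396 -0.009 ] units from tcp [-5.63  1.62]
t 28.7 tcp [ 0.6085 -0.0577  0.2379] toolz [ 0.  0. -1.] closing [0.996 0.093 0.   ] open 1.0
drift_52 0.68 [228. 171.] [0.6272 0.0631] units from tcp [0.62 4.03]
drift_52 0.58 [254. 167.] [ 0.639  -0.0077] units from tcp [1.02 1.67]
drift_52 0.4 [201. 173.] [0.6224 0.1369] units from tcp [0.46 6.49]
pink 98 140 r 43 [0.7102 0.4132] diam 0.2293
pink 227 169 r 7 [0.6302 0.0657] diam 0.039
pink 198 107 r 6 [0.8026 0.1437] diam 0.0349
pink 328 87 r 11 [ 0.8588 -0.2156] diam 0.0593
```

View pics/f.png

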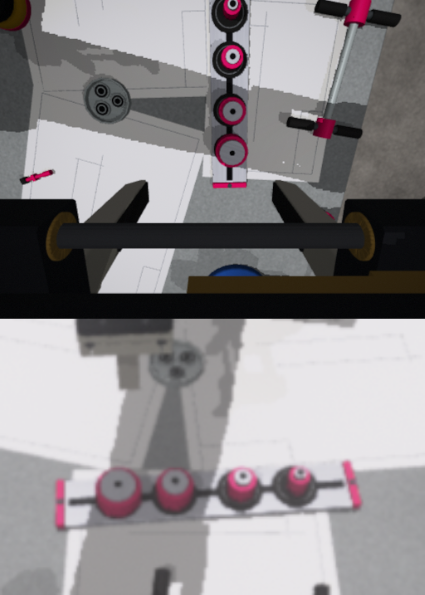

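All four drifts stand upright and centred on their seats in the right order. The dish hasn't moved, and the gripper is clear of everything.

```bash
python3 -c "
from rig import *
print(hand_in())"
```

```text
the job is handed in; nothing more can be done
None
```

The four drifts stand upright, each centred to within about 3 mm by the final pictures, in the order 52, 42, 32, 24 mm from the vice end; the dish was not shifted, and the job was handed in at about 29 s (no verdict was returned).

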